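# Release the fuser pressure levers through the printer's guard

### The job

A sheet is jammed in the laser printer, whose fuser cover already hangs open. Reach through the two windows of the metal fuser guard and, with the fingertips, press both pressure-release levers, left and right, down until they stop, then take the hand away. The guard is hot, so touch neither its frame nor the printer's case, and leave the other things on the desk and on the printer where they are.

Things in the scene. Friction and masses are not known exactly. Their poses are not given: they have to be found in the camera images.
- case: Grey case of a compact laser printer, 300 (x) x 370 (y) x 195 mm high, fixed; service side to the robot. Origin: centre of underside, on the desk; +x away from the service side, y left, z up. Top deck from x = -22 mm; from there the service face slopes down to z = 161 mm at x = -148 mm. The open cover hangs below it, out to x = -177 mm, up to 155 mm high. Not to be touched.
- guard: Aluminium fuser guard set flush in the sloping service face, 310 x 90 x 3 mm: the frame not to be touched. Origin: middle of its outer face; x up the slope (away from the robot), y left, z straight out of the face, 0.26 rad from vertical. Two windows, 76 mm along y, 70 mm along x, centred at y = +105 and -105 mm, x = 0. Vent slots lie between them; the jammed sheet's edge shows beyond, at the deck, up to 10 mm high.
- left_pad (a point): Middle of the top of the left lever's thumb pad (pale plastic, 30 mm along y, 19 mm long, on a 13 mm wide arm). In guard axes: y = +105 mm; lever up x = -4, z = -9 mm; fully down x = -8, z = -31 mm. Pivot along y at x = +30, z = -26 mm, so the pad swings straight into the window. Pressing takes 5 to 10 N and it stays where left. A roller lies 10 mm below the lowered pad.
- right_pad (a point): The same point on the right lever, identical, in the right window (y = -105 mm in guard axes).
- lever_left (a joint): Angle of the left lever: 0 = up (pressure on; pad tilted 0.3 rad up towards the robot from the guard's plane), 0.6 = fully down against its stop (released; pad tilted 0.3 rad down). May start up to 0.12 off.
- lever_right (a joint): The same for the right lever.
- bottle: White pump bottle with a blue band, 69 mm across, 193 mm high, standing on the desk beside the printer; origin at the centre of its underside. Bystander.
- roll: White till-paper roll standing on end, 64 mm across, 80 mm high, on the desk beside the printer; origin at the centre of its underside. Bystander.
- penbox: Blue open pen box, 70 x 100 x 45 mm, its pens up to 115 mm high, on the printer's top deck; origin at the centre of its underside. Bystander.
- mouse: Black computer mouse, 105 x 60 x 30 mm, on the desk; origin at the centre of its underside. Bystander.

How it is judged:
At the end, for the whole second after the job is handed in: Both levers are down against their stops (joint above 0.53 of 0.60 rad) and stay there, and the bottle, the roll, the pen box and the mouse are within 20 mm of where they stood (value of joint each of lever_left, lever_right above 0.53 rad and distance of each of bottle, roll, penbox, mouse from where it was at the start of the episode below 0.02 m); the robot touches nothing.
It fails at once if the hand or arm touches the guard frame or the printer's case (more than 0.5 N) (contact force between any of the fingers, the arm and case above 0.5 N).
It fails at once if a bystander is lifted, carried or pushed more than 20 mm (distance of any of bottle, roll, penbox, mouse from where it was at the start of the episode above 0.02 m).
It also fails if it takes over 42 s, if anything falls off the work surface, if the arm or the gripper's body presses on something with over 40 N, if the wrist force passes 120 N, or if a joint passes its speed limit or range.

### The arm

A 7-joint arm with a two-finger parallel gripper is mounted at the origin on the work surface. World frame = base frame: x ahead of the robot, y to its left, z up, the work surface at z = 0. Lengths are in m, angles in rad, forces in N, time in s.
With the tool pointing down it reaches from about 0.425 to 0.8 m from the base axis. Payload 8.3 kg.
Tool frame: the origin (TCP) lies at the very end of the fingers, on their centre line; the grasp point (between the pads) lies 19 mm behind it; z points along the fingers, y is the line along which they close (so a half turn about z gives the same grasp; the last joint's range is limited). The gripper opens to 85 mm and grips with 20 to 120 N. Pads are 22 mm wide; open, the fingers measure 114 mm over their backs; the gripper's body (76 mm by 85 mm) begins 54 mm behind the grasp point. The pads swing forward as they close: fully open they stand 13 mm farther back than shut.
Start: joints at [1.065, 0.383, 0.016, 1.37, -0.006, 1.388, -0.046], TCP at [0.268, -0.565, 0.231] pointing down, gripper open.
Joint ranges: [-2.95, 2.95], [-0.25, 2.06], [-1.52, 1.56], [0.18, 2.33], [-1.44, 4.58], [0.02, 2.06], [-3.01, 3.01]. Speed limits (rad/s): [2.39, 2.39, 3.01, 3.01, 3.14, 3.14, 3.14].

### API

Orientations are given as a unit quaternion [x, y, z, w].
In Python, from station import sensors, cams, env gives the robot as it stands.
- The arm moves only by the tool step_arm, never from a script. Its argument "deltas" is one flat list of numbers, 4 for each row, row after row: the shift along the tool's x, y, z in m, then the turn about the tool's z in degrees. A call has 1 to 20 rows; each row shifts and turns the commanded pose from where the row before left it, along the tool's axes as they then stand; what a row does not reach is not made up. A row lasts 1/12 s, in which the tool goes at most 41.7 mm and 7.16 degrees, less where a joint would pass 70% of its speed; a pose out of reach is approached as far as the arm can. A call with a gripper value outside its range is refused whole. "gripper" is the finger opening in m, from 0 to 0.0854, set as the call begins (left out, the last holds). The fingers move at their own pace and stop on an object; "force" is the grip in N (left out, the last holds). Time passes only in rows, so rows that do not move let the fingers close. It gives the time, the measured TCP pose, the force, the opening and the grip force at its end, in the units of the state.
- sensors.get_state(): the state, without advancing time (a new reading comes with each control period).
- cams.grab_frame(name): name is "scene" or "top" or "wrist"; returns a dict with "pixels" (480x640x3 uint8, blue, green, red), "range_z" (480x640 float32, m along the optical axis (not along the pixel's ray), 0 where there is no reading), "fx", "fy", "cx", "cy" (pixels), "D" ([k1, k2, p1, p2, k3] as OpenCV has them; the pictures are not rectified), "origin" and "orientation" of the camera in the world. Camera axes: x right, y down, z forward; pixel columns grow to the right and rows downward; lengths in m; the calibration is good to about 2 mm. A picture is of the moment at which its call begins.
- env.finish_job(): hands the job in; it is judged then, once.
The state is a dict: "time_s": time; "joints": joint angles; "joint_vel": joint speeds; "tau": joint torques, N m; "tcp_pos": TCP position; "eef_rot": TCP orientation; "ft_force": force on the tool from outside, world axes, zero at the start; "torque": the same for the moment, N m; "gripper_width": opening from 0.0 (shut) to 1.0 (fully open); "grasp_force": force on a finger pad.
Only numpy, scipy, OpenCV 4.12 (cv2) and the standard library are available. Lean on these libraries where they do the work, as an engineer would, in place of code of your own. Each camera call takes 0.05 s, during which the arm holds its last target. There are 200 camera calls.

## Working session

There is one attempt and no reset: what is moved stays moved. The work goes in short steps, Python scripts to look and compute and a tool call to move; the robot and the scene stay as the last step left them, time stands still between calls to the robot, and variables do not carry over. Pictures are saved under pics/ and viewed, at most 10 in all, crops included, and the job is handed in when it is done.

Besides the shell and the picture viewer there is one more tool, called after ">>>" in YAML: its name, and indented under it one key for each argument. step_arm: Moves the arm, as the interface text tells. Its arguments: {"type":"object","properties":{"deltas":{"type":"array","items":{"type":"number"}},"gripper":{"type":"number"},"force":{"type":"number"}},"required":["deltas"]}

```bash
mkdir -p pics; cat > h.py <<'E'
import numpy as np,cv2,pickle
from scipy.spatial.transform import Rotation as R
def cloud(f):
    h,w=f["range_z"].shape
    u,v=np.meshgrid(np.arange(w),np.arange(h))
    K=np.array([[f["fx"],0,f["cx"]],[0,f["fy"],f["cy"]],[0,0,1.]])
    p=cv2.undistortPoints(np.stack([u,v],-1).reshape(-1,1,2).astype(np.float64),K,np.array(f["D"],float)).reshape(h,w,2)
    z=f["range_z"].astype(float)
    P=np.dstack([p[...,0]*z,p[...,1]*z,z])
    W=P.reshape(-1,3)@R.from_quat(f["orientation"]).as_matrix().T+np.array(f["origin"])
    W=W.reshape(h,w,3); W[z==0]=np.nan
    return W
E
python3 - <<'E'
from station import sensors,cams
from h import *
s=sensors.get_state();print(s)
for n in("scene","top"):
    f=cams.grab_frame(n);pickle.dump(f,open(n+".pkl","wb"));cv2.imwrite(f"pics/{n}0.png",f["pixels"]);print(n,f["origin"],f["orientation"],f["fx"])
E
```

```text
{'time_s': 0.0, 'joints': array([ 1.06509972,  0.38421577,  0.01640514,  1.37116032, -0.0063455 ,
        1.38820161, -0.04647047]), 'joint_vel': array([-0.00058369,  0.00065309,  0.00055913, -0.00019974,  0.00039774,
        0.00017059,  0.00067565]), 'tau': array([-1.95100515e-04, -6.27592349e+01,  8.44483674e-01, -3.71819150e+01,
        1.66162552e-02,  1.42411067e-02,  2.36482680e-05]), 'tcp_pos': array([ 0.26760607, -0.56425188,  0.23029027]), 'eef_rot': array([ 9.75584735e-01,  2.19621235e-01, -2.13236928e-04, -9.44627854e-04]), 'ft_force': array([ 0.18711605, -0.46251616, -0.33433425]), 'torque': array([0.00024516, 0.08209422, 0.11267778]), 'grasp_force': 0.0, 'gripper_width': 1.0029025695515486}
scene [ 1.04819442 -0.21521046  0.91424842] [ 0.80248574  0.51138811 -0.16952291 -0.25643871] 434.3303969617276
top [0.38196258 0.03391967 1.67011983] [ 0.71102619 -0.70068317  0.04594378 -0.03706775] 603.2271823358894
```

View pics/scene0.png

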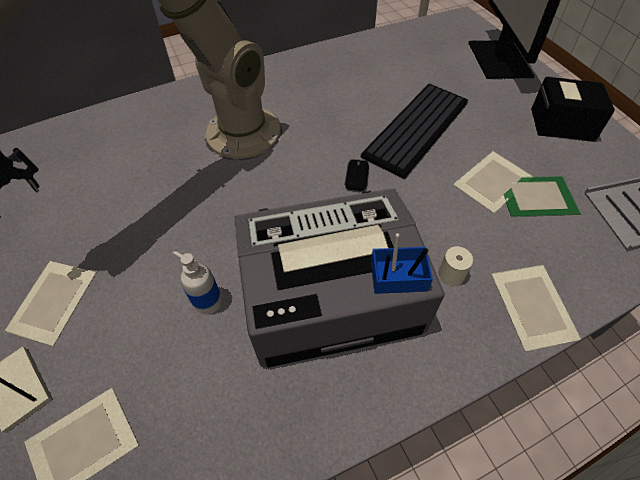

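View pics/top0.png

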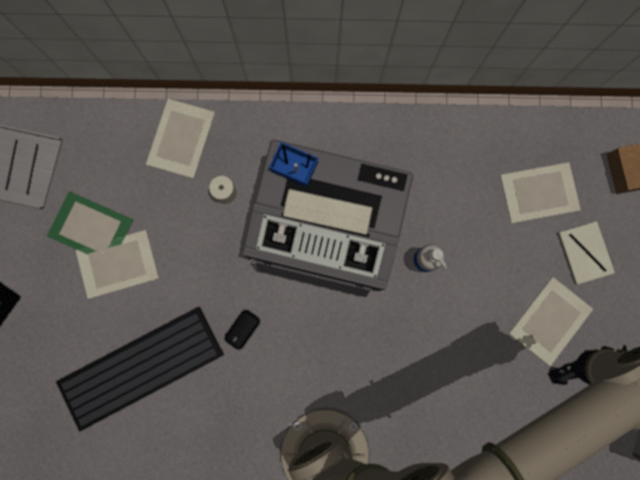

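The scene view shows the guard with two windows (levers at about (275,232) and (370,212)), the pen box on the deck at (400,268), the bottle at (200,285) and the roll at (455,265). In the top view the guard spans (258,215) to (383,275), with the pads at about (281,235) (left) and (362,255) (right). The mouse is at (242,328).

```bash
cat > m.py <<'E'
from h import *
out={}
for n,box in(("top",(250,205,392,285)),("scene",(238,185,405,248))):
    f=pickle.load(open(n+".pkl","rb"));W=cloud(f);im=f["pixels"].astype(int)
    x0,y0,x1,y1=box
    m=np.zeros(im.shape[:2],bool);m[y0:y1,x0:x1]=True
    b,g,r=im[...,0],im[...,1],im[...,2]
    lab=cv2.connectedComponentsWithStats((m&(g>110)&(r-b<18)).astype(np.uint8))
    for i in np.argsort(-lab[2][1:,4])[:4]+1:
        mm=lab[1]==i;print(n,i,lab[2][i],im[mm].mean(0).round(),np.nanmedian(W[mm],0).round(3))
    i=np.argmax(lab[2][1:,4])+1
    mm=(lab[1]==i)&np.isfinite(W[...,2]);P=W[mm]
    for _ in range(4):
        c=P.mean(0);nrm=np.linalg.svd(P-c,full_matrices=False)[2][2];nrm*=np.sign(nrm[2])
        d=(P-c)@nrm;P=P[abs(d)<.004]
    print(" plane n",nrm.round(3),"tilt",np.arccos(nrm[2]),"rms",d.std(),len(P))
    # cast contour rays onto the plane
    K=np.array([[f["fx"],0,f["cx"]],[0,f["fy"],f["cy"]],[0,0,1.]])
    ct=max(cv2.findContours(mm.astype(np.uint8),cv2.RETR_EXTERNAL,cv2.CHAIN_APPROX_NONE)[0],key=cv2.contourArea)
    uv=cv2.undistortPoints(ct.astype(np.float64),K,np.array(f["D"])).reshape(-1,2)
    ray=np.c_[uv,np.ones(len(uv))]@R.from_quat(f["orientation"]).as_matrix().T
    o=np.array(f["origin"]);Q=o+ray*(((c-o)@nrm)/(ray@nrm))[:,None]
    ex=np.array([1,0,0])-nrm[0]*nrm;ex/=np.linalg.norm(ex);ey=np.cross(nrm,ex)
    q=np.c_[(Q-c)@ex,(Q-c)@ey].astype(np.float32)
    (a,bb),sz,ang=cv2.minAreaRect(q);cen=c+a*ex+bb*ey
    bx=cv2.boxPoints(((a,bb),sz,ang));W3=c+bx[:,:1]*ex+bx[:,1:]*ey
    e=[bx[1]-bx[0],bx[2]-bx[1]];e=max(e,key=np.linalg.norm);y=e[0]*ex+e[1]*ey;y/=np.linalg.norm(y);y*=np.sign(y[1])
    print(" cen",cen.round(4),"size",sz,"y",y.round(4),"yaw",np.arctan2(-y[0],y[1]),"horiz-downslope yaw",np.arctan2(-nrm[1],-nrm[0]))
    x=np.cross(y,nrm);G=np.c_[x,y,nrm]
    # inside points in guard frame
    mm2=m&np.isfinite(W[...,2]);L=(W-cen)@G
    for s in(1,-1):
        w=mm2&(abs(L[...,0])<.033)&(abs(L[...,1]-s*.105)<.036)&(L[...,2]<-.004)&(L[...,2]>-.06)&(g>100)
        p=L[w];print(" window",s,w.sum(),"med",np.median(p,0).round(4),"min",p.min(0).round(3),"max",p.max(0).round(3))
        for xb in range(-30,31,6):
            k=p[abs(p[:,0]*1e3-xb)<3]
            if len(k):print("   x",xb,len(k),"y %.1f..%.1f z %.1f"%(k[:,1].min()*1e3,k[:,1].max()*1e3,np.median(k[:,2])*1e3))
    out[n]=(cen,G)
pickle.dump(out,open("g.pkl","wb"))
E
python3 m.py
```

```text
top 2 [ 257  215  128   62 2770] [133. 141. 141.] [0.543 0.019 0.177]
top 4 [367 229   1   2   2] [105. 116. 121.] [ 0.582 -0.095  0.19 ]
top 1 [284 209   1   1   1] [100. 112. 117.] [0.628 0.111 0.202]
top 3 [287 216   1   1   1] [105. 119. 122.] [0.612 0.104 0.195]
 plane n [-0.247  0.054  0.968] tilt 0.2552942129326553 rms 0.001788294333866766 1416
 cen [0.5406 0.021  0.1774] size (0.3113156855106354, 0.09125317633152008) y [0.2205 0.9754 0.0014] yaw -0.22229835183537444 horiz-downslope yaw -0.21712351439503266
 window 1 157 med [ 0.0046  0.1058 -0.0141] min [-0.017  0.077 -0.059] max [ 0.033  0.135 -0.004]
   x -18 1 y 93.6..93.6 z -47.4
   x -12 13 y 93.2..119.2 z -8.2
   x -6 29 y 91.2..119.8 z -8.2
   x 0 27 y 91.8..119.2 z -9.0
   x 6 20 y 96.6..117.6 z -14.2
   x 12 10 y 101.0..111.7 z -17.9
   x 18 13 y 99.7..111.8 z -17.3
   x 24 13 y 100.2..111.4 z -19.8
   x 30 31 y 76.6..135.5 z -21.4
 window -1 174 med [ 0.0041 -0.1046 -0.0152] min [-0.015 -0.137 -0.057] max [ 0.033 -0.069 -0.004]
   x -12 24 y -122.1..-69.2 z -10.8
   x -6 27 y -117.3..-90.6 z -10.6
   x 0 28 y -118.2
[... 584 characters left out ...]
 size (0.310470312833786, 0.0930759385228157) y [0.2264 0.974  0.0025] yaw -0.2283523031921624 horiz-downslope yaw -0.2190540860453004
 window 1 108 med [-0.0014  0.1049 -0.0114] min [-0.015  0.09  -0.02 ] max [ 0.011  0.118 -0.007]
   x -18 1 y 115.2..115.2 z -8.7
   x -12 17 y 90.9..118.0 z -8.8
   x -6 29 y 89.8..117.9 z -9.8
   x 0 39 y 89.8..117.9 z -13.2
   x 6 20 y 96.2..116.4 z -16.6
   x 12 2 y 105.3..107.8 z -18.0
 window -1 104 med [-0.0015 -0.1053 -0.0144] min [-0.013 -0.12  -0.02 ] max [ 0.012 -0.09  -0.01 ]
   x -12 21 y -118.5..-90.4 z -11.8
   x -6 25 y -119.6..-90.9 z -12.6
   x 0 30 y -118.2..-91.7 z -14.9
   x 6 23 y -116.5..-92.5 z -17.5
   x 12 5 y -111.0..-100.2 z -18.6
```

>>> step_arm:
  deltas: [0,0,-0.02,6.4,0,0,-0.02,6.4,0,0,-0.02,6.4,0,0,-0.02,6.4,0,0,-0.02,6.4,0,0,-0.01,6.2,0,0,0,0]
  gripper: 0

```text
time_s: 0.68
tcp_pos: [0.2682, -0.5653, 0.3438]
eef_rot: [0.993, -0.114, 0.001, 0.002]
ft_force: [0.1, 0.1, 0.1]
gripper_width: 0.007
grasp_force: 0.0
```

```bash
cat > t.py <<'E'
from h import *
from station import sensors
T,p=.26,-.224
x=np.array([np.cos(T)*np.cos(p),np.cos(T)*np.sin(p),np.sin(T)]);y=np.array([-np.sin(p),np.cos(p),0]);G=np.c_[x,y,np.cross(x,y)]
c=np.array([.5404,.020,.1783])
s=sensors.get_state();M=R.from_quat(s["eef_rot"]).as_matrix();t=s["tcp_pos"]
print("t",s["time_s"],"tcp",t.round(4),"yaw",np.arctan2(M[1,0],M[0,0]).round(4),"zaxis",M[:,2].round(3),"F",s["ft_force"].round(2),"w",s["gripper_width"],"j",s["joints"].round(2))
print("tcp in guard",((t-c)@G*1e3).round(1))
h=np.array([np.cos(p),np.sin(p),0])
for n,sg in(("L",1),("R",-1)):
    for nm,q in(("up",(-.005,-.009)),("down",(-.005,-.030))):
        w=c+G@np.array([q[0],sg*.105,q[1]])-h*.011   # far lower finger edge on this point
        print(n,nm,"world",w.round(4),"tool delta",(M.T@(w-t)).round(4))
E
python3 t.py; python3 - <<'E'
from h import *
f=pickle.load(open("top.pkl","rb"));W=cloud(f)
for n,u,v in(("bottle",428,258),("roll",221,188),("penbox",293,163),("mouse",242,329)):print(n,np.nanmedian(W[v-4:v+5,u-4:u+5].reshape(-1,3),0).round(3))
E
```

```text
t 0.6833 tcp [ 0.2682 -0.5653  0.3438] yaw -0.2288 zaxis [ 0.002 -0.003 -1.   ] F [0.09 0.14 0.1 ] w 0.007256113843070687 j [ 0.99  0.37  0.13  1.15 -0.05  1.62 -0.69]
tcp in guard [ -88.3 -631.2  194.8]
L up world [0.5505 0.1254 0.1683] tool delta [ 0.1179 -0.7373  0.1737]
L down world [0.5558 0.1242 0.148 ] tool delta [ 0.1232 -0.7373  0.194 ]
R up world [ 0.5039 -0.0794  0.1683] tool delta [ 0.1189 -0.5273  0.1743]
R down world [ 0.5092 -0.0806  0.148 ] tool delta [ 0.1243 -0.5273  0.1946]
bottle [ 0.517 -0.253  0.144]
roll [0.705 0.29  0.079]
penbox [0.745 0.091 0.201]
mouse [0.329 0.226 0.031]
```

>>> step_arm:
  deltas: [0.0068,-0.0293,0,0,0.0068,-0.0293,0,0,0.0068,-0.0293,0,0,0.0068,-0.0293,0,0,0.0068,-0.0293,0,0,0.0068,-0.0293,0,0,0.0068,-0.0293,0,0,0.0068,-0.0293,0,0,0.0068,-0.0293,0,0,0.0068,-0.0293,0,0,0.0068,-0.0293,0,0,0.0068,-0.0293,0,0,0.0068,-0.0293,0,0,0.0068,-0.0293,0,0,0.0068,-0.0293,0,0,0.0068,-0.0293,0,0,0.0068,-0.0293,0,0,0.0068,-0.0293,0,0,0,0,0,0,0,0,0,0]

```text
time_s: 2.35
tcp_pos: [0.5043, -0.0755, 0.3399]
eef_rot: [0.994, -0.108, -0.001, -0.0]
ft_force: [0.2, -0.6, -0.9]
gripper_width: -0.003
grasp_force: 0.0
```

```bash
python3 t.py; python3 -c "
from station import cams;import cv2
cv2.imwrite('pics/w1.png',cams.grab_frame('wrist')['pixels'])"
```

```text
t 2.35 tcp [ 0.5043 -0.0755  0.3399] yaw -0.2161 zaxis [-0.002  0.001 -1.   ] F [ 0.23 -0.64 -0.92] w -0.0027156905839459686 j [ 0.36  0.12 -0.3   1.46  0.04  1.56 -1.73]
tcp in guard [  28.  -101.2  159.7]
L up world [0.5505 0.1254 0.1683] tool delta [ 0.0025 -0.2061  0.1716]
L down world [0.5558 0.1242 0.148 ] tool delta [ 0.0079 -0.206   0.1919]
R up world [ 0.5039 -0.0794  0.1683] tool delta [0.0008 0.0039 0.1715]
R down world [ 0.5092 -0.0806  0.148 ] tool delta [0.0063 0.0039 0.1918]
```

View pics/w1.png

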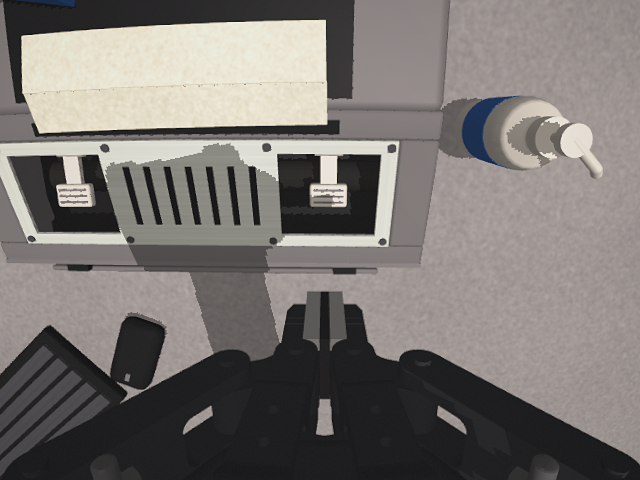

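The wrist view shows the right pad at (328,195), with the fingertips at (325,295) aligned with it. The bottle at (520,135) is well clear.

>>> step_arm:
  deltas: [0.003,0.004,0.02,0.3,0,0,0.02,0.3,0,0,0.02,0,0,0,0.02,0,0,0,0.02,0,0,0,0.02,0,0,0,0.01,0,0,0,0.01,0,0,0,0,0,0,0,0,0,0,0,0,0]

```text
time_s: 3.32
tcp_pos: [0.5069, -0.0825, 0.2025]
eef_rot: [0.993, -0.117, 0.001, 0.0]
ft_force: [-0.4, 0.2, 0.0]
gripper_width: -0.0
grasp_force: 0.0
```

```bash
python3 t.py; python3 -c "
from station import cams;import cv2
cv2.imwrite('pics/w2.png',cams.grab_frame('wrist')['pixels'])"
```

```text
t 3.3167 tcp [ 0.5069 -0.0825  0.2025] yaw -0.2344 zaxis [ 0.002 -0.    -1.   ] F [-0.43  0.2   0.01] w -0.00028140457199220807 j [ 0.37  0.18 -0.3   1.71  0.05  1.27 -1.75]
tcp in guard [  -3.4 -107.4   25.9]
L up world [0.5505 0.1254 0.1683] tool delta [-0.0059 -0.2123  0.0342]
L down world [0.5558 0.1242 0.148 ] tool delta [-0.0005 -0.2124  0.0545]
R up world [ 0.5039 -0.0794  0.1683] tool delta [-0.0037 -0.0023  0.0341]
R down world [ 0.5092 -0.0806  0.148 ] tool delta [ 0.0017 -0.0024  0.0544]
```

View pics/w2.png

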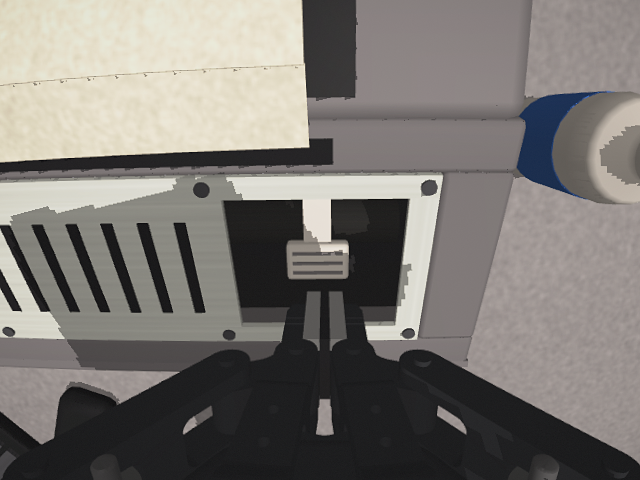

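The wrist view shows the fingertips (325,300) just in front of the pad (318,260) and inside the window, whose edges are at columns 225 to 408.

>>> step_arm:
  deltas: [0,-0.002,0.01,0,0,0,0.01,0,0,0,0.006,0,0,0,0.004,0,0,0,0.003,0,0,0,0.003,0,0,0,0.003,0,0,0,0.003,0,0,0,0.002,0,0,0,0,0,0,0,0,0]

```text
time_s: 4.28
tcp_pos: [0.5068, -0.0802, 0.1575]
eef_rot: [0.993, -0.117, 0.0, -0.0]
ft_force: [-1.8, 0.6, 2.3]
gripper_width: 0.001
grasp_force: 1.1
```

```bash
python3 t.py
```

```text
t 4.2833 tcp [ 0.5068 -0.0802  0.1575] yaw -0.2343 zaxis [ 0. -0. -1.] F [-1.8   0.64  2.31] w 0.0005968072283943528 j [ 0.36  0.21 -0.3   1.77  0.07  1.17 -1.77]
tcp in guard [ -15.5 -105.2  -17.4]
L up world [0.5505 0.1254 0.1683] tool delta [-0.0052 -0.2102 -0.0108]
L down world [0.5558 0.1242 0.148 ] tool delta [ 2.000e-04 -2.102e-01  9.500e-03]
R up world [ 0.5039 -0.0794  0.1683] tool delta [-0.003  -0.0002 -0.0108]
R down world [ 0.5092 -0.0806  0.148 ] tool delta [ 0.0024 -0.0002  0.0095]
```

>>> step_arm:
  deltas: [0.001,0,0.002,0,0.001,0,0.002,0,0,0,0.002,0,0,0,0.0015,0,0,0,0.001,0,0,0,0,0,0,0,0,0]

```text
time_s: 4.87
tcp_pos: [0.5088, -0.0807, 0.1488]
eef_rot: [0.993, -0.117, 0.0, -0.0]
ft_force: [-2.6, 1.2, 2.7]
gripper_width: 0.003
grasp_force: 1.7
```

>>> step_arm:
  deltas: [0,0,0.001,0,0,0,0.001,0,0,0,0,0]

```text
time_s: 5.12
tcp_pos: [0.5093, -0.0808, 0.1471]
eef_rot: [0.993, -0.117, 0.001, -0.0]
ft_force: [-1.3, -0.5, 4.2]
gripper_width: -0.001
grasp_force: 2.0
```

Still no stop (low force); go on in small steps.

>>> step_arm:
  deltas: [0,0,0.001,0,0,0,0.001,0,0,0,0,0]

```text
time_s: 5.37
tcp_pos: [0.5097, -0.0809, 0.1459]
eef_rot: [0.993, -0.117, 0.001, 0.0]
ft_force: [-1.3, -0.7, 9.3]
gripper_width: -0.003
grasp_force: 4.1
```

>>> step_arm:
  deltas: [0,0,0.001,0,0,0,0.001,0,0,0,0,0]

```text
time_s: 5.62
tcp_pos: [0.51, -0.0809, 0.1453]
eef_rot: [0.993, -0.117, 0.002, 0.0]
ft_force: [-7.3, 1.3, 19.2]
gripper_width: -0.001
grasp_force: 10.1
```

>>> step_arm:
  deltas: [-0.001,0,-0.003,0,0,0,-0.007,0,0,0,-0.015,0,0,0,-0.025,0,0,0,-0.025,0,0,0,-0.025,0,0,-0.01,0,0,0,-0.025,0,0,0,-0.025,0,0,0,-0.025,0,0,0,-0.025,0,0,0,-0.025,0,0,0,-0.025,0,0,0,-0.025,0,0,0,-0.015,0,0,0,-0.01,0,0,0,0,0,0,0,0,0,0]

```text
time_s: 7.12
tcp_pos: [0.5565, 0.1234, 0.2424]
eef_rot: [0.993, -0.117, -0.0, 0.0]
ft_force: [-0.4, -1.1, 0.3]
gripper_width: 0.004
grasp_force: 0.0
```

```bash
python3 t.py; python3 -c "
from station import cams;import cv2
cv2.imwrite('pics/w3.png',cams.grab_frame('wrist')['pixels'])"
```

```text
t 7.1167 tcp [0.5565 0.1234 0.2424] yaw -0.234 zaxis [-0.001 -0.    -1.   ] F [-0.4  -1.06  0.34] w 0.003563941897384844 j [ 0.07  0.29 -0.43  1.49  0.12  1.39 -2.17]
tcp in guard [  9.4 104.4  63.8]
L up world [0.5505 0.1254 0.1683] tool delta [-0.0062 -0.0006  0.0741]
L down world [0.5558 0.1242 0.148 ] tool delta [-0.0008 -0.0006  0.0944]
R up world [ 0.5039 -0.0794  0.1683] tool delta [-0.0041  0.2094  0.0742]
R down world [ 0.5092 -0.0806  0.148 ] tool delta [0.0014 0.2094 0.0945]
```

View pics/w3.png

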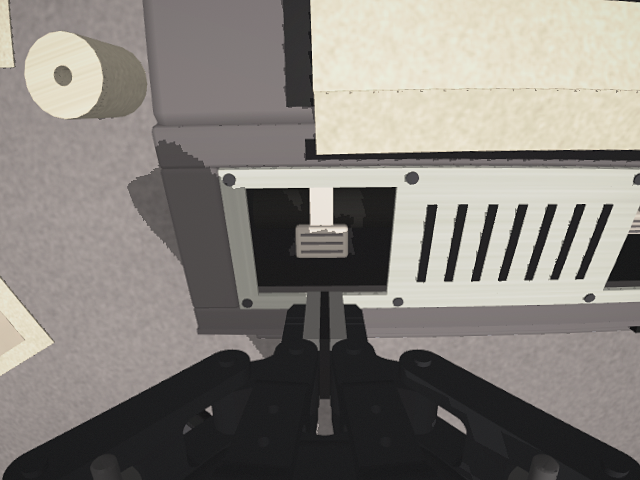

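The wrist view shows the left pad at (322,240), in line with the fingertips at (325,300). The roll at (65,75) is clear.

>>> step_arm:
  deltas: [-0.003,0,0.015,0,0,0,0.02,0,0,0,0.015,0,0,0,0.01,0,0,0,0.008,0,0,0,0.005,0,0,0,0.003,0,0,0,0.003,0,0,0,0.003,0,0,0,0.002,0,0,0,0,0,0,0,0,0]

```text
time_s: 8.17
tcp_pos: [0.5538, 0.1244, 0.1596]
eef_rot: [0.993, -0.117, 0.0, -0.0]
ft_force: [-2.9, -2.0, 2.2]
gripper_width: 0.0
grasp_force: 1.5
```

>>> step_arm:
  deltas: [0.001,0,0.002,0,0.001,0,0.002,0,0.001,0,0.002,0,0,0,0.002,0,0,0,0.001,0,0,0,0,0,0,0,0,0]

```text
time_s: 8.75
tcp_pos: [0.5564, 0.1241, 0.15]
eef_rot: [0.993, -0.117, -0.0, -0.0]
ft_force: [-4.2, -0.1, 3.8]
gripper_width: 0.0
grasp_force: 2.3
```

>>> step_arm:
  deltas: [0,0,0.001,0,0,0,0.001,0,0,0,0,0]

```text
time_s: 9.0
tcp_pos: [0.5569, 0.124, 0.1481]
eef_rot: [0.993, -0.117, 0.001, -0.0]
ft_force: [-2.4, -0.5, 4.7]
gripper_width: -0.0
grasp_force: 2.3
```

>>> step_arm:
  deltas: [0,0,0.001,0,0,0,0.001,0,0,0,0,0]

```text
time_s: 9.25
tcp_pos: [0.5574, 0.1239, 0.1467]
eef_rot: [0.993, -0.117, 0.001, -0.0]
ft_force: [-1.5, -0.3, 6.2]
gripper_width: -0.001
grasp_force: 3.3
```

>>> step_arm:
  deltas: [0,0,0.001,0,0,0,0.0005,0,0,0,0,0]

```text
time_s: 9.5
tcp_pos: [0.5576, 0.124, 0.1463]
eef_rot: [0.993, -0.117, 0.002, -0.0]
ft_force: [-4.2, -0.7, 14.9]
gripper_width: -0.002
grasp_force: 7.5
```

>>> step_arm:
  deltas: [0,0,0.001,0,0,0,0,0]

```text
time_s: 9.67
tcp_pos: [0.5577, 0.124, 0.146]
eef_rot: [0.993, -0.117, 0.002, -0.0]
ft_force: [-7.3, -2.0, 19.0]
gripper_width: -0.002
grasp_force: 9.9
```

>>> step_arm:
  deltas: [-0.001,0,-0.003,0,0,0,-0.007,0,0,0,-0.015,0,0,0,-0.025,0,0,0,-0.025,0,0,0,-0.025,0,0,0,-0.025,0,0,0,-0.025,0,-0.02,0.02,-0.01,0,-0.02,0.03,0,0,-0.02,0.03,0,0,-0.02,0.03,0,0,-0.02,0.03,0,0,-0.02,0.03,0,0,-0.01,0.03,0,0,0,0.03,0,0,0,0.03,0,0,0,0.02,0,0,0,0.01,0,0,0,0,0,0]

```text
time_s: 11.33
tcp_pos: [0.3613, -0.1298, 0.3033]
eef_rot: [0.993, -0.119, 0.0, 0.0]
ft_force: [0.4, -0.5, -0.1]
gripper_width: 0.002
grasp_force: 0.0
```

```bash
python3 - <<'E'
from station import sensors,cams
from h import *
print(sensors.get_state()["tcp_pos"])
for n in("scene","top"):
    f=cams.grab_frame(n);pickle.dump(f,open(n+".pkl","wb"));W=cloud(f)
    if n=="top":
        for k,u,v in(("bottle",428,258),("roll",221,188),("penbox",293,163),("mouse",242,329)):print(k,np.nanmedian(W[v-4:v+5,u-4:u+5].reshape(-1,3),0).round(3))
    else: cv2.imwrite("pics/s2.png",cv2.resize(f["pixels"][150:330,180:480],None,fx=2.6,fy=2.6))
E
python3 m.py
```

```text
[ 0.36130166 -0.12979663  0.30333325]
bottle [ 0.517 -0.253  0.143]
roll [0.706 0.29  0.08 ]
penbox [0.744 0.091 0.201]
mouse [0.329 0.226 0.03 ]
top 2 [ 257  215  128   62 2653] [132. 140. 140.] [0.542 0.021 0.177]
top 1 [284 209   1   1   1] [102. 114. 119.] [0.63  0.111 0.194]
top 3 [309 221   1   1   1] [104. 117. 121.] [0.6   0.049 0.199]
top 4 [367 230   1   1   1] [102. 113. 118.] [ 0.58  -0.094  0.196]
 plane n [-0.247  0.06   0.967] tilt 0.25681582250732155 rms 0.0017583009845188004 1403
 cen [0.5408 0.021  0.1776] size (0.3112194240093231, 0.0912964716553688) y [ 0.2226  0.9749 -0.0041] yaw -0.22451631778502787 horiz-downslope yaw -0.24022335877740952
 window 1 142 med [ 0.0063  0.1052 -0.0261] min [-0.013  0.076 -0.043] max [ 0.033  0.136 -0.011]
   x -12 15 y 93.3..117.1 z -31.3
   x -6 25 y 91.3..118.2 z -28.2
   x 0 25 y 92.3..118.3 z -26.4
   x 6 12 y 100.0..110.3 z -30.3
   x 12 11 y 100.5..111.3 z -28.5
   x 18 8 y 101.3..110.0 z -25.8
   x 24 12 y 100.2..110.7 z -23.5
   x 30 34 y 76.2..135.9 z -20.0
 window -1 144 med [ 0.005  -0.1046 -0.0278] min [-0.014 -0.136 -0
[... 547 characters left out ...]
11] [111. 114. 121.] [ 0.317  0.116 -0.   ]
 plane n [-0.252  0.057  0.966] tilt 0.2611389481442974 rms 0.0010292857152010965 2168
 cen [0.5399 0.0192 0.1785] size (0.3107476234436035, 0.09388560056686401) y [ 2.199e-01  9.755e-01 -3.000e-04] yaw -0.22171615807400963 horiz-downslope yaw -0.22285090619917752
 window 1 9 med [-0.0029  0.0932 -0.0298] min [-0.013  0.09  -0.033] max [ 0.     0.117 -0.027]
   x -12 2 y 91.7..93.2 z -32.4
   x -6 2 y 90.5..116.9 z -31.2
   x 0 5 y 91.2..111.6 z -28.6
 window -1 12 med [-0.0041 -0.1143 -0.0302] min [-0.013 -0.12  -0.034] max [-0.    -0.092 -0.028]
   x -12 3 y -119.4..-93.0 z -31.6
   x -6 6 y -119.7..-91.6 z -30.2
   x 0 3 y -117.6..-111.3 z -28.7
```

View pics/s2.png

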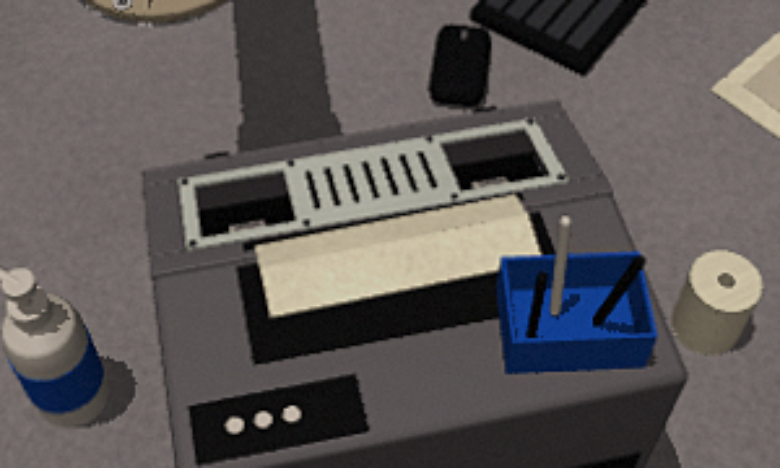

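In the picture both pads are sunk deep in their windows (at about (250,225) and (490,183) in the crop). They measure about -31 mm, which is the lowered position, and both showed a hard stop at 19 N. The bystanders haven't moved and the hand is clear.

```bash
python3 -c "
from station import env;print(env.finish_job())"
```

```text
the job is handed in; nothing more can be done
None
```

Both pressure-release levers are pressed down to their stops, the hand is clear, the bystanders haven't moved, and the job is handed in; no verdict was returned.

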